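Let the walnuts out and ease the lid shut

TASK

With the fingertips, press the walnut dispenser's lever fully down and keep it down until all three walnuts have rolled into the catch tray, then let the lever up slowly under your fingers so that the lid eases shut without slamming. Work the lid only by the lever, do not touch or pick up the walnuts, and leave everything else on the sill as it stands.

Things in the scene. Friction and masses are not known exactly. Their poses are not given: they have to be found in the camera images.
- dispenser: Slim wooden walnut dispenser fixed to the sill: open-topped chute 60 wide, 125 high, sloping down to its mouth, and an open catch tray (126 x 90 inside, walls 40 high) beyond the mouth. Origin: under the chute, on the sill. Its -x axis points to the lever end, +x to the tray, z up. Chute spans x -60 to +90, tray +90 to +225. The space over the lever pad, from x = -70 outwards, is free.
- lever_pad (a point): Middle of the top of the lever's wooden pad (36 along x, 80 along y, 8 thick), the part to press, 140 to the -x side of the dispenser's origin. At rest it is 104 above the sill and tilted 0.2 rad, outer edge higher. Its pivot is 65 above the dispenser's origin. It goes 58 straight down (within 4 sideways) to a stop at 46 above the sill.
- lever (a joint): Lever angle in rad: 0 at rest (pad up), 0.40 at its stop (pad fully down). A return spring pushes the pad up with about 2 N (pad up) rising to 4 N (pad down); the stop is rigid; let go, lever and lid snap back in about 0.2 s and the lid slams.
- lid (a joint): Lid angle in rad: 0 shut, 1.1 fully open. Linked: lid angle = 2.75 x lever angle at all times (1 mm of pad travel is about 0.019 rad). Falling shut faster than 2 rad/s (pad rising over about 100 mm/s at any instant) is a slam; a pad rise of 20 to 40 mm/s is gentle.
- lid_edge (a point): Middle of the free lower edge of the lid, a wooden flap 40 x 78 x 6 hinged at the top of the chute's mouth; it swings outward and up over the tray end.
- walnut1: Walnut, a 36 mm ball of 14 g, origin at its centre; at the start number 1 in the queue in the chute behind the lid. Free to roll out once the lid is more than about half open; the three need about 1 to 2 s to roll out and settle in the tray.
- walnut2: Walnut, a 36 mm ball of 14 g, origin at its centre; at the start number 2 in the queue in the chute behind the lid. Free to roll out once the lid is more than about half open; the three need about 1 to 2 s to roll out and settle in the tray.
- walnut3: Walnut, a 36 mm ball of 14 g, origin at its centre; at the start number 3 in the queue in the chute behind the lid. Free to roll out once the lid is more than about half open; the three need about 1 to 2 s to roll out and settle in the tray.
- garlic_press: Steel garlic press lying flat, 170 x 50 x 29 high, origin under its middle. Bystander.
- scoop: Turquoise plastic scoop, bowl 70 x 50 x 34 with a 75 long handle to its -x, origin under the bowl. Bystander.
- butter_lid: White ceramic butter dish lid, 114 x 170 x 85 high with its knob, origin under its middle. Bystander.
- pepper_grinder: Small glass pepper grinder with steel top, 52 across, 112 high, origin under its middle. Bystander.
- egg_cup: White ceramic egg cup, 50 across, 60 high, origin under its middle. Bystander.
- spice_jar: Glass spice jar with steel lid, 48 across, 90 high, origin under its middle. Bystander.
- cabinet_door0_handle (a point): Knob of the swing door of the mini wooden cabinet (170 x 220 x 250 high) on the right of the sill; the door stands shut or a little ajar. Bystander.

How it is judged:
On the way:
1. the lever is held fully down by the fingers, the lid stands open and all three walnuts are in the tray (value of joint lid above 0.95 rad and distance between the grasp point and lever_pad below 0.08 m and x of walnut1 in the frame of dispenser between 0.098 and 0.222 m and y of walnut1 in the frame of dispenser between -0.048 and 0.048 m and z of each of walnut1, walnut2, walnut3 in the frame of dispenser below 0.05 m and x of walnut2 in the frame of dispenser between 0.098 and 0.222 m and y of walnut2 in the frame of dispenser between -0.048 and 0.048 m and x of walnut3 in the frame of dispenser between 0.098 and 0.222 m and y of walnut3 in the frame of dispenser between -0.048 and 0.048 m), for 0.3 s.
At the end, for the whole second after the job is handed in: The lid is shut (under 0.06 rad) with the lever back up (under 0.022 rad), and all three walnuts lie at rest in the catch tray (value of joint lid below 0.06 rad and value of joint lever below 0.022 rad and x of walnut1 in the frame of dispenser between 0.098 and 0.222 m and y of walnut1 in the frame of dispenser between -0.048 and 0.048 m and z of each of walnut1, walnut2, walnut3 in the frame of dispenser below 0.05 m and x of walnut2 in the frame of dispenser between 0.098 and 0.222 m and y of walnut2 in the frame of dispenser between -0.048 and 0.048 m and x of walnut3 in the frame of dispenser between 0.098 and 0.222 m and y of walnut3 in the frame of dispenser between -0.048 and 0.048 m and linear speed of each of walnut1, walnut2, walnut3 below 0.05 m/s); the robot touches nothing.
It fails at once if the lid slams (falls shut faster than 2 rad/s) (velocity of joint lid below -2 rad/s).
It fails at once if a walnut is touched by the robot (contact force between any of the fingers, the arm and walnut1 above 0.3 N or contact force between any of the fingers, the arm and walnut2 above 0.3 N or contact force between any of the fingers, the arm and walnut3 above 0.3 N).
It fails at once if the fingers touch the dispenser elsewhere than at its lever (contact force between the fingers and dispenser above 0.5 N and distance between the grasp point and lever_pad above 0.08 m).
It fails at once if a walnut is lifted or leaves the dispenser (z of any of walnut1, walnut2, walnut3 in the frame of dispenser above 0.14 m or horizontal distance between any of walnut1, walnut2, walnut3 and dispenser above 0.24 m).
It fails at once if a bystander is moved, lifted or knocked over (distance of any of garlic_press, scoop, butter_lid, pepper_grinder, egg_cup, spice_jar from where it was at the start of the episode above 0.02 m or distance of cabinet_door0_handle from where it was at the start of the episode above 0.03 m).
It also fails if it takes over 35 s, if anything falls off the work surface, if the arm or the gripper's body presses on something with over 40 N, if the wrist force passes 120 N, or if a joint passes its speed limit or range.

ROBOT

A 6-joint arm with a two-finger parallel gripper is mounted at the origin on the work surface. World frame = base frame: x ahead of the robot, y to its left, z up, the work surface at z = 0. Lengths are in m, angles in rad, forces in N, time in s.
With the tool pointing down it reaches from about 0.4 to 0.825 m from the base axis. Payload 7 kg.
Tool frame: the origin (TCP) lies on the centre line of the jaws, within the pads' length; the fingertips stand 22 mm ahead of it and the grasp point (between the pads) lies 3 mm ahead of it; z points along the fingers, y is the line along which they close (so a half turn about z gives the same grasp; the last joint's range is limited). The gripper opens to 88 mm and grips with 3 to 60 N. Pads are 19 mm wide; open, the fingers measure 130 mm over their backs; the gripper's body (78 mm by 193 mm) begins 47 mm behind the grasp point.
Start: joints at [1.42, 0.359, 0.012, 0, -1.224, -0.288], TCP at [0.287, 0.611, 0.249] pointing down, gripper open.
Joint ranges: [-3.07, 3.07], [-1.43, 2.12], [-1.02, 1.25], [-3.03, 1.67], [-3.05, -0], [-3.03, 3.03]. Speed limits (rad/s): [2.39, 2.39, 3.01, 3.14, 3.14, 3.14].

INTERFACE

Orientations are given as [roll, pitch, yaw] about the fixed x, y, z axes, in that order (R = Rz(yaw) Ry(pitch) Rx(roll)).
In Python, from station import monitor, viewer, order gives the robot as it stands. The module is installed in compiled form; this text tells all that it offers.
- The arm moves only by the tool servo_tool, never from a script. Its argument "targets" is a list of rows, each an object with "angular": the turn, a rotation vector about the tool's x, y, z in degrees, a list of three; "xyz": the shift along the tool's x, y, z in cm, a list of three; "claw": the finger opening in cm, from 0 to 8.76. A call has 1 to 20 rows; each row shifts and turns the commanded pose from where the row before left it, along the tool's axes as they then stand; what a row does not reach is not made up. A row lasts 1/10 s, in which the tool goes at most 50 mm and 8.59 degrees, less where a joint would pass 70% of its speed; a pose out of reach is approached as far as the arm can. A call is refused whole if a number of a shift passes 5 or a number of a turn 8.59, either way. A call with a gripper value outside its range is refused whole. The fingers move at their own pace and stop on an object; "force" is the grip in N (left out, the last holds). Time passes only in rows, so rows that do not move let the fingers close. It gives the time, the measured TCP pose, the force, the opening and the grip force at its end, in the units of the state.
- monitor.get_state(): the state, without advancing time (a new reading comes with each control period).
- viewer.grab_frame(name): name is "scene" or "top" or "wrist"; returns a dict with "color" (384x512x3 uint8, blue, green, red), "fovy" (degrees; the focal length in pixels is half the picture's height over the tangent of half this angle, whatever the lens; pixels are square), "cx", "cy" (the principal point, pixels), "R" (3x3) and "t" (3): a world point X has camera coordinates R X + t. Camera axes: x right, y down, z forward; pixel columns grow to the right and rows downward; lengths in m; the calibration is good to about 2 mm. The wrist camera is an equidistant fisheye: a pixel r from the principal point sees the ray r / f radians off the axis. A picture is of the moment at which its call begins. There is no depth.
- order.job_done(): hands the job in; it is judged then, once.
The state is a dict: "t": time; "q": joint angles; "qd": joint speeds; "joint_efforts": joint torques, N m; "eef_pos": TCP position; "ee_rot": TCP orientation; "force": force on the tool from outside, world axes, zero at the start; "moment": the same for the moment, N m; "width": finger opening in m; "gripper_force": force on a finger pad.
Only numpy, scipy, OpenCV 4.12 (cv2) and the standard library are available. Lean on these libraries where they do the work, as an engineer would, in place of code of your own. Each camera call takes 0.05 s, during which the arm holds its last target. There are 200 camera calls.

## Working session

There is one attempt and no reset: what is moved stays moved. The work goes in short steps, Python scripts to look and compute and a tool call to move; the robot and the scene stay as the last step left them, time stands still between calls to the robot, and variables do not carry over. Pictures are saved under pics/ and viewed, at most 10 in all, crops included, and the job is handed in when it is done.

Besides the shell and the picture viewer there is one more tool, called as a command line: name --argument value ..., lists and objects as JSON in quotes. servo_tool: Moves the arm, as the interface text tells. Its arguments: {"type":"object","properties":{"targets":{"type":"array"},"force":{"type":"number"}},"required":["targets"]}

```bash
mkdir -p pics
cat > h.py <<'E'
import numpy as np, cv2, pickle
from station import monitor, viewer, order
def grab(n,tag):
    f=viewer.grab_frame(n); cv2.imwrite(f'pics/{tag}.png',f['color']); pickle.dump(f,open(f'pics/{tag}.pkl','wb')); return f
def ray(f,u,v):
    F=f['color'].shape[0]/2/np.tan(np.radians(f['fovy'])/2)
    d=np.array([(u-f['cx'])/F,(v-f['cy'])/F,1.]); R=np.array(f['R']); return -R.T@np.array(f['t']), R.T@d
def plane(f,u,v,z):
    o,d=ray(f,u,v); return o+d*(z-o[2])/d[2]
def proj(f,X):
    F=f['color'].shape[0]/2/np.tan(np.radians(f['fovy'])/2)
    c=np.array(f['R'])@np.array(X)+np.array(f['t']); return f['cx']+F*c[0]/c[2], f['cy']+F*c[1]/c[2]
E
python3 - <<'E'
from h import *
a=grab('scene','s1');b=grab('top','t1')
print(monitor.get_state())
for f in(a,b): print(f['fovy'],ray(f,256,192))
E
```

```text
{'t': 0.1, 'q': array([ 1.42004321e+00,  3.59310216e-01,  1.11396018e-02, -2.94258466e-04,
       -1.22410779e+00, -2.88070523e-01]), 'qd': array([ 0.00063803,  0.000477  ,  0.00260214, -0.00040529, -0.00138412,
        0.00109668]), 'joint_efforts': array([-1.03484264e-03, -5.84167099e+01,  2.93749702e+01,  7.01545939e+00,
        1.01423595e-02, -5.01058003e-05]), 'eef_pos': array([0.28666184, 0.61065027, 0.24771746]), 'ee_rot': array([ 3.14009305e+00, -1.55862486e-04, -4.38923716e-01]), 'force': array([-0.0121084 ,  0.22027941, -0.01525788]), 'moment': array([ 0.01900174,  0.02611966, -0.01066673]), 'gripper_force': 0.0, 'width': 0.08752202485057574}
44.51135300397903 (array([ 1.66208952, -0.43805077,  1.03935711]), array([-0.71397242,  0.30804106, -0.62887814]))
47.12362435076109 (array([0.46811247, 0.01105192, 1.59700669]), array([ 1.14509781e-01, -1.34617858e-04, -9.93503331e-01]))
```

View pics/s1.png

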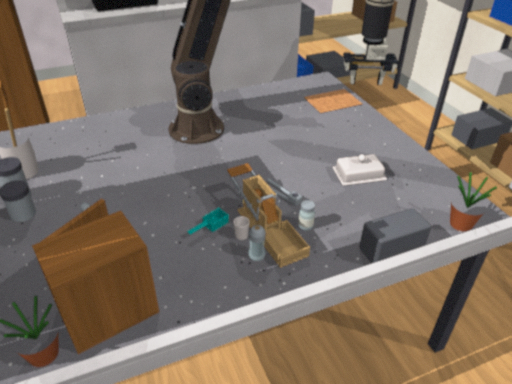

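View pics/t1.png

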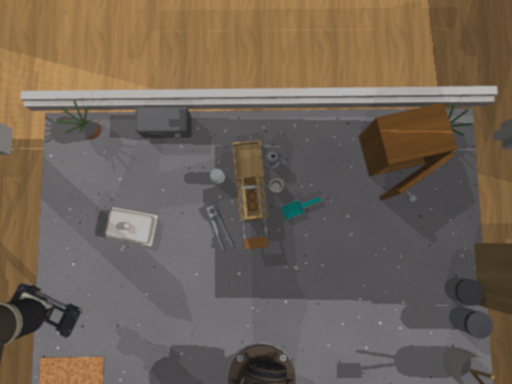

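The scene view shows the pad at about (240,170). In the top view the pad is at about (257,242), the chute and tray run up to (248,142), and the garlic press is to the left at about (218,228). The gripper is at the far left. Next I'll crop and measure.

Run:
```python
from h import *
a=pickle.load(open('pics/s1.pkl','rb'));b=pickle.load(open('pics/t1.pkl','rb'))
ca=cv2.resize(a['color'][145:275,180:330],None,fx=4,fy=4,interpolation=2)
cb=cv2.resize(b['color'][130:260,190:330],None,fx=4,fy=4,interpolation=2)
cv2.imwrite('pics/c1.png',ca[:520,:]);cv2.imwrite('pics/c2.png',cb)
for f,(x0,y0,x1,y1) in((a,(222,158,258,182)),(b,(240,230,275,252))):
    h=cv2.cvtColor(f['color'],cv2.COLOR_BGR2HSV)[y0:y1,x0:x1]
    m=((h[...,0]<18)&(h[...,1]>130)&(h[...,2]>50)).astype(np.uint8)
    n,l,s,c=cv2.connectedComponentsWithStats(m)
    i=1+np.argmax(s[1:,4]); print(s[i],c[i]+[x0,y0])
    pts=np.argwhere(l==i)[:,::-1].astype(np.float32)+[x0,y0]
    r=cv2.minAreaRect(pts.astype(np.float32));print(r)
    print([plane(f,*p,.104).round(3) for p in cv2.boxPoints(r)], plane(f,*(c[i]+[x0,y0]),.104))
# origin axis: tray end corners / in top picture
```

```text
[  6   6  23  12 163] [239.25153374 169.66871166]
((239.0825958251953, 169.7752685546875), (7.6626105308532715, 21.934223175048828), 73.3007583618164)
[array([ 0.451, -0.021,  0.104]), array([0.444, 0.058, 0.104]), array([0.486, 0.049, 0.104]), array([ 0.493, -0.029,  0.104])] [0.46861593 0.01444746 0.104     ]
[  5   7  22  12 199] [255.50753769 242.38693467]
((255.49319458007812, 242.44198608398438), (9.055195808410645, 21.907733917236328), 83.2901611328125)
[array([0.481, 0.053, 0.104]), array([ 0.488, -0.021,  0.104]), array([ 0.458, -0.024,  0.104]), array([0.451, 0.049, 0.104])] [0.46960757 0.01432155 0.104     ]
```

View pics/c1.png

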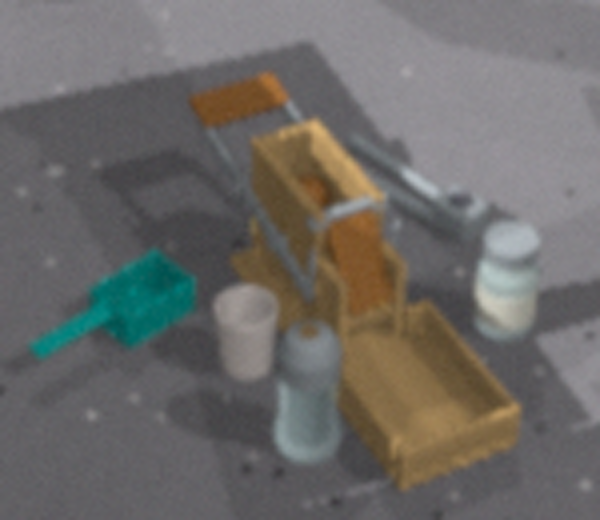

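View pics/c2.png

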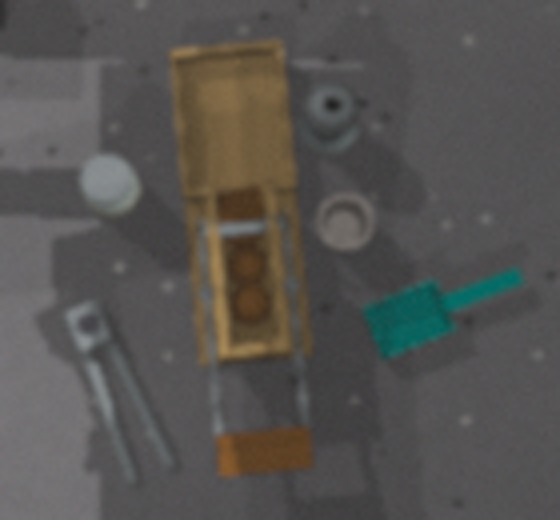

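The pad's centre is at about (0.469, 0.014), and both views agree. The dispenser's yaw is about 0.09. I'll close the fingers and move above the pad.

servo_tool --targets '[{"angular": [0,0,0],"xyz": [1,1.1,0],"claw": 0},{"angular": [0,0,0],"xyz": [2.1,2.3,0],"claw": 0},{"angular": [0,0,0],"xyz": [2.2,2.4,0],"claw": 0},{"angular": [0,0,0],"xyz": [2.2,2.4,0],"claw": 0},{"angular": [0,0,0],"xyz": [2.2,2.4,0],"claw": 0},{"angular": [0,0,0],"xyz": [2.2,2.4,0],"claw": 0},{"angular": [0,0,0],"xyz": [2.2,2.4,0],"claw": 0},{"angular": [0,0,0],"xyz": [2.2,2.4,0],"claw": 0},{"angular": [0,0,0],"xyz": [2.2,2.4,0],"claw": 0},{"angular": [0,0,0],"xyz": [2.2,2.4,0],"claw": 0},{"angular": [0,0,0],"xyz": [2.2,2.4,0],"claw": 0},{"angular": [0,0,0],"xyz": [2.2,2.4,0],"claw": 0},{"angular": [0,0,0],"xyz": [2.2,2.4,0],"claw": 0},{"angular": [0,0,0],"xyz": [2.2,2.4,0],"claw": 0},{"angular": [0,0,0],"xyz": [2.2,2.4,0],"claw": 0},{"angular": [0,0,0],"xyz": [2.2,2.4,0],"claw": 0},{"angular": [0,0,0],"xyz": [2.2,2.4,0],"claw": 0},{"angular": [0,0,0],"xyz": [2.2,2.4,0],"claw": 0},{"angular": [0,0,0],"xyz": [2.2,2.4,0],"claw": 0},{"angular": [0,0,0],"xyz": [1.3,2.0,0],"claw": 0}]'

```text
t: 2.1
eef_pos: [0.4687, 0.0131, 0.2484]
ee_rot: [3.141, 0.0, -0.44]
force: [-0.2, 0.3, -0.5]
width: 0.0
gripper_force: 0.0
```

servo_tool --targets '[{"angular": [0,0,-3],"xyz": [0,0,0],"claw": 0},{"angular": [0,0,-3],"xyz": [0,0,0],"claw": 0},{"angular": [0,0,-3],"xyz": [0,0,0],"claw": 0},{"angular": [0,0,-3],"xyz": [0,0,0],"claw": 0},{"angular": [0,0,-3],"xyz": [0,0,0],"claw": 0},{"angular": [0,0,-3],"xyz": [0,0,0],"claw": 0},{"angular": [0,0,-3],"xyz": [0,0,0],"claw": 0},{"angular": [0,0,-3],"xyz": [0,0,0],"claw": 0},{"angular": [0,0,-3],"xyz": [0,0,0],"claw": 0},{"angular": [0,0,-3],"xyz": [0,0,0],"claw": 0},{"angular": [0,0,0],"xyz": [0,0,0],"claw": 0},{"angular": [0,0,0],"xyz": [0,0,0],"claw": 0}]'

```text
t: 3.3
eef_pos: [0.4685, 0.0149, 0.2485]
ee_rot: [-3.142, 0.0, 0.083]
force: [0.0, 0.5, -0.1]
width: 0.0002
gripper_force: 0.0
```

servo_tool --targets '[{"angular": [0,0,0],"xyz": [0,0,0.5],"claw": 0},{"angular": [0,0,0],"xyz": [0,0,1.5],"claw": 0},{"angular": [0,0,0],"xyz": [0,0,2],"claw": 0},{"angular": [0,0,0],"xyz": [0,0,2],"claw": 0},{"angular": [0,0,0],"xyz": [0,0,2],"claw": 0},{"angular": [0,0,0],"xyz": [0,0,1.5],"claw": 0},{"angular": [0,0,0],"xyz": [0,0,1],"claw": 0},{"angular": [0,0,0],"xyz": [0,0,0.5],"claw": 0},{"angular": [0,0,0],"xyz": [0,0,0],"claw": 0},{"angular": [0,0,0],"xyz": [0,0,0],"claw": 0}]'

```text
t: 4.3
eef_pos: [0.4693, 0.0153, 0.1391]
ee_rot: [-3.141, -0.001, 0.085]
force: [-0.3, -0.7, 0.3]
width: 0.0005
gripper_force: 0.0
```

servo_tool --targets '[{"angular": [0,0,0],"xyz": [0,0,0.3],"claw": 0},{"angular": [0,0,0],"xyz": [0,0,0.4],"claw": 0},{"angular": [0,0,0],"xyz": [0,0,0.4],"claw": 0},{"angular": [0,0,0],"xyz": [0,0,0.4],"claw": 0},{"angular": [0,0,0],"xyz": [0,0,0.4],"claw": 0},{"angular": [0,0,0],"xyz": [0,0,0.4],"claw": 0},{"angular": [0,0,0],"xyz": [0,0,0.4],"claw": 0},{"angular": [0,0,0],"xyz": [0,0,0.4],"claw": 0},{"angular": [0,0,0],"xyz": [0,0,0.4],"claw": 0},{"angular": [0,0,0],"xyz": [0,0,0.4],"claw": 0},{"angular": [0,0,0],"xyz": [0,0,0.4],"claw": 0},{"angular": [0,0,0],"xyz": [0,0,0.4],"claw": 0},{"angular": [0,0,0],"xyz": [0,0,0.4],"claw": 0},{"angular": [0,0,0],"xyz": [0,0,0.4],"claw": 0},{"angular": [0,0,0],"xyz": [0,0,0.4],"claw": 0},{"angular": [0,0,0],"xyz": [0,0,0.4],"claw": 0},{"angular": [0,0,0],"xyz": [0,0,0.3],"claw": 0},{"angular": [0,0,0],"xyz": [0,0,0],"claw": 0}]'

```text
t: 6.1
eef_pos: [0.4693, 0.0153, 0.0724]
ee_rot: [3.142, -0.0, 0.085]
force: [-0.5, -1.4, 4.7]
width: 0.0005
gripper_force: 1.9
```

servo_tool --targets '[{"angular": [0,0,0],"xyz": [0,0,0.1],"claw": 0},{"angular": [0,0,0],"xyz": [0,0,0.1],"claw": 0},{"angular": [0,0,0],"xyz": [0,0,0],"claw": 0},{"angular": [0,0,0],"xyz": [0,0,0],"claw": 0}]'

```text
t: 6.5
eef_pos: [0.4694, 0.0153, 0.0708]
ee_rot: [-3.141, -0.001, 0.085]
force: [0.2, -1.3, 4.4]
width: 0.0007
gripper_force: 1.9
```

servo_tool --targets '[{"angular": [0,0,0],"xyz": [0,0,0],"claw": 0},{"angular": [0,0,0],"xyz": [0,0,0],"claw": 0},{"angular": [0,0,0],"xyz": [0,0,0],"claw": 0},{"angular": [0,0,0],"xyz": [0,0,0],"claw": 0},{"angular": [0,0,0],"xyz": [0,0,0],"claw": 0},{"angular": [0,0,0],"xyz": [0,0,0],"claw": 0},{"angular": [0,0,0],"xyz": [0,0,0],"claw": 0},{"angular": [0,0,0],"xyz": [0,0,0],"claw": 0},{"angular": [0,0,0],"xyz": [0,0,0],"claw": 0},{"angular": [0,0,0],"xyz": [0,0,0],"claw": 0},{"angular": [0,0,0],"xyz": [0,0,0],"claw": 0},{"angular": [0,0,0],"xyz": [0,0,0],"claw": 0},{"angular": [0,0,0],"xyz": [0,0,0],"claw": 0},{"angular": [0,0,0],"xyz": [0,0,0],"claw": 0},{"angular": [0,0,0],"xyz": [0,0,0],"claw": 0}]'

```text
t: 8.0
eef_pos: [0.469, 0.0153, 0.0706]
ee_rot: [-3.142, -0.0, 0.085]
force: [1.5, -1.0, 3.8]
width: 0.0005
gripper_force: 1.8
```

Run:
```python
from h import *
a=grab('scene','s2');b=grab('top','t2')
ca=cv2.resize(a['color'][145:275,200:325],None,fx=3,fy=3,interpolation=2)
cb=cv2.resize(b['color'][130:260,190:330],None,fx=3,fy=3,interpolation=2)
cv2.imwrite('pics/c3.png',np.hstack([ca,cb]))
print(monitor.get_state()['force'],monitor.get_state()['eef_pos'])
```

```text
[ 2.81905009 -0.33630102  4.47406072] [0.46898105 0.015274   0.07060193]
```

View pics/c3.png

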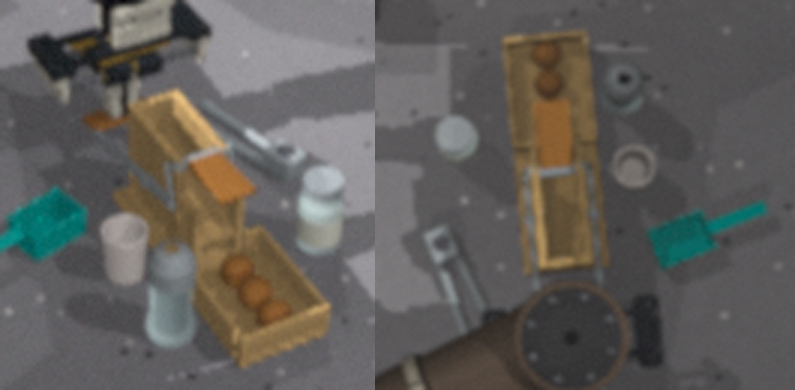

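The lid is open and all three walnuts lie in a row in the tray, at about (237,268), (256,293) and (275,314) in the left half. I'll check the walnuts' coordinates and press a bit further to find the stop.

servo_tool --targets '[{"angular": [0,0,0],"xyz": [0,0,0.1],"claw": 0},{"angular": [0,0,0],"xyz": [0,0,0.1],"claw": 0},{"angular": [0,0,0],"xyz": [0,0,0],"claw": 0},{"angular": [0,0,0],"xyz": [0,0,0],"claw": 0},{"angular": [0,0,0],"xyz": [0,0,0],"claw": 0},{"angular": [0,0,0],"xyz": [0,0,0],"claw": 0},{"angular": [0,0,0],"xyz": [0,0,0],"claw": 0},{"angular": [0,0,0],"xyz": [0,0,0],"claw": 0}]'

```text
t: 8.9
eef_pos: [0.4693, 0.0153, 0.0694]
ee_rot: [3.142, -0.001, 0.085]
force: [-0.4, -0.1, 14.7]
width: 0.0004
gripper_force: 7.0
```

Run:
```python
from h import *
a=pickle.load(open('pics/s2.pkl','rb'))
y=.087;ex=np.array([np.cos(y),np.sin(y)]);o=np.array([.469,.0144])+.14*ex
for u,v in((237,268),(256,293),(275,314)):
    p=plane(a,200+u/3,145+v/3,.024)[:2]-o; print(p@ex, p@[-ex[1],ex[0]])
```

```text
0.12078164601772971 0.007063652303683787
0.16090990876336606 0.006006135514222065
0.19482128463635506 0.007839281268109611
```

The lever is on its stop (14.7 N) and all three walnuts are well inside the tray. Now I'll let it up slowly.

servo_tool --targets '[{"angular": [0,0,0],"xyz": [0,0,-0.1],"claw": 0},{"angular": [0,0,0],"xyz": [0,0,-0.1],"claw": 0},{"angular": [0,0,0],"xyz": [0,0,-0.2],"claw": 0},{"angular": [0,0,0],"xyz": [0,0,-0.2],"claw": 0},{"angular": [0,0,0],"xyz": [0,0,-0.2],"claw": 0},{"angular": [0,0,0],"xyz": [0,0,-0.2],"claw": 0},{"angular": [0,0,0],"xyz": [0,0,-0.2],"claw": 0},{"angular": [0,0,0],"xyz": [0,0,-0.2],"claw": 0},{"angular": [0,0,0],"xyz": [0,0,-0.2],"claw": 0},{"angular": [0,0,0],"xyz": [0,0,-0.2],"claw": 0},{"angular": [0,0,0],"xyz": [0,0,-0.2],"claw": 0},{"angular": [0,0,0],"xyz": [0,0,-0.2],"claw": 0},{"angular": [0,0,0],"xyz": [0,0,-0.2],"claw": 0},{"angular": [0,0,0],"xyz": [0,0,-0.2],"claw": 0},{"angular": [0,0,0],"xyz": [0,0,-0.2],"claw": 0},{"angular": [0,0,0],"xyz": [0,0,-0.2],"claw": 0},{"angular": [0,0,0],"xyz": [0,0,-0.2],"claw": 0},{"angular": [0,0,0],"xyz": [0,0,-0.2],"claw": 0},{"angular": [0,0,0],"xyz": [0,0,-0.2],"claw": 0},{"angular": [0,0,0],"xyz": [0,0,-0.2],"claw": 0}]'

```text
t: 10.9
eef_pos: [0.4696, 0.0153, 0.107]
ee_rot: [-3.142, -0.001, 0.085]
force: [1.4, -0.6, 1.9]
width: 0.0003
gripper_force: 1.0
```

servo_tool --targets '[{"angular": [0,0,0],"xyz": [0,0,-0.2],"claw": 0},{"angular": [0,0,0],"xyz": [0,0,-0.2],"claw": 0},{"angular": [0,0,0],"xyz": [0,0,-0.2],"claw": 0},{"angular": [0,0,0],"xyz": [0,0,-0.2],"claw": 0},{"angular": [0,0,0],"xyz": [0,0,-0.2],"claw": 0},{"angular": [0,0,0],"xyz": [0,0,-0.2],"claw": 0},{"angular": [0,0,0],"xyz": [0,0,-0.2],"claw": 0},{"angular": [0,0,0],"xyz": [0,0,-0.2],"claw": 0},{"angular": [0,0,0],"xyz": [0,0,-0.2],"claw": 0},{"angular": [0,0,0],"xyz": [0,0,-0.2],"claw": 0},{"angular": [0,0,0],"xyz": [0,0,-0.2],"claw": 0},{"angular": [0,0,0],"xyz": [0,0,-0.2],"claw": 0},{"angular": [0,0,0],"xyz": [0,0,-0.2],"claw": 0},{"angular": [0,0,0],"xyz": [0,0,-0.2],"claw": 0},{"angular": [0,0,0],"xyz": [0,0,-0.2],"claw": 0},{"angular": [0,0,0],"xyz": [0,0,-0.2],"claw": 0},{"angular": [0,0,0],"xyz": [0,0,-0.2],"claw": 0},{"angular": [0,0,0],"xyz": [0,0,-0.2],"claw": 0}]'

```text
t: 12.7
eef_pos: [0.4689, 0.0152, 0.1427]
ee_rot: [-3.142, 0.0, 0.085]
force: [-0.1, -0.6, 0.0]
width: 0.0005
gripper_force: 0.0
```

servo_tool --targets '[{"angular": [0,0,0],"xyz": [0,0,-1],"claw": 0},{"angular": [0,0,0],"xyz": [0,0,-1.5],"claw": 0},{"angular": [0,0,0],"xyz": [0,0,-1.5],"claw": 0},{"angular": [0,0,0],"xyz": [0,0,-1.5],"claw": 0},{"angular": [0,0,0],"xyz": [0,0,-1],"claw": 0},{"angular": [0,0,0],"xyz": [0,0,0],"claw": 0},{"angular": [0,0,0],"xyz": [0,0,0],"claw": 0},{"angular": [0,0,0],"xyz": [0,0,0],"claw": 0}]'

```text
t: 13.5
eef_pos: [0.4684, 0.0151, 0.2068]
ee_rot: [3.141, 0.001, 0.085]
force: [0.4, 0.4, -1.3]
width: 0.0006
gripper_force: 0.0
```

Run:
```python
from h import *
a=grab('scene','s3')
cv2.imwrite('pics/c4.png',cv2.resize(a['color'][145:275,200:325],None,fx=4,fy=4,interpolation=2))
```

```text
(no output)
```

View pics/c4.png

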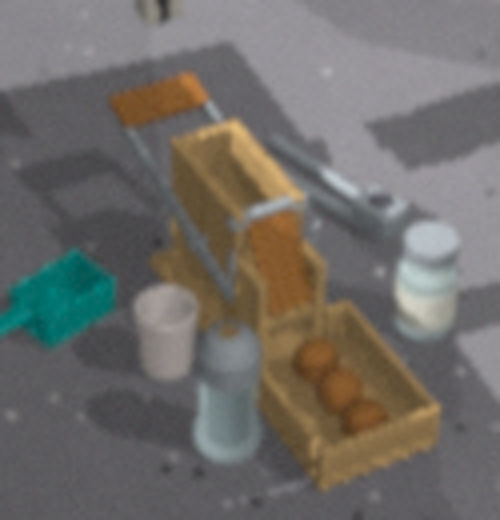

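The lid is shut at about (285,260) and the pad is back up at (158,98). The three walnuts lie in the tray at about (317,357) to (365,415), and the bystanders haven't moved.

```bash
python3 -c "
from station import order; print(order.job_done())"
```

```text
the job is handed in; nothing more can be done
None
```

I pressed the lever to its stop until all three walnuts were in the tray, then let it up at about 20 mm/s. In the last picture the lid was shut and nothing else had moved; the job is handed in, but the hand-in returned no verdict.

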